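# Snap an oiled walnut panel onto the drying board

### The job

Lift the walnut panel out of its slotted rack by the rubber grip above its hook, bring it over the face of the leaning drying board and push the hook down the slope onto the steel pin, in through its mouth, until the pin is home and the sprung latch has flipped shut behind it. Let go, swing the wooden keeper bar all the way down across the front of the panel, then press the timer's button fully down to start the drying. Leave the tin, the jar and the sanding block where they are.

Things in the scene. Friction and masses are not known exactly. Their poses are not given: they have to be found in the camera images.
- panel: Loose walnut panel with snap hook and grip on top, 200 g, upright in the rack at the start. Origin: centre of the hook's seat, where the pin's axis lies when home. z up from wood to grip, y along the width, x out of its front. Wood: arched top, 70 mm wide (y -37 to 33), 14 thick (x -7 to 7), from z -160 (flat foot) to -85. Hook: 10 mm plate in the y-z plane, mouth opening to -z.
- panel_grip (a point): A point in the black rubber grip above the hook: at x 0, y 0, z +42 mm of the panel. The grip is a block 20 mm in y, 16 mm in x, from z +20 to +56 mm. The hook's bridge below it runs from z +6 to +20, y -24 to +30.
- hook_window (a point): Centre of the window between hook and wood: x 0, y 0, z -67 mm of the panel, axes as the panel. Window: z -85 (wood) to -51 mm, open through along x and at the -y side, bounded at y +14 by the hook's spine (y 14 to 30). The pin first goes through here along x; then the hook slides down 67 mm until home.
- hook_mouth (a point): Middle of the hook's mouth, at the height of the latch's hinge: x 0, y 0, z -33 mm of the panel. Free jaw y -24 to -9 mm, down to z -34 and then a flare leading outwards to z -51. Mouth 23 mm wide; the seat above, 17 mm wide.
- latch (a joint): Steel latch bar closing the hook's mouth, hinged on the spine at y +13.5, z -33 mm of the panel, reaching across to the jaw. 0 rad = shut (stop), 1.35 = folded up inwards along the spine; opens inwards only. Sprung shut with 0.045 N m (0.085 when open): the pin needs about 4 to 8 N to pass, and the latch flips shut when the pin is within about 3 mm of home.
- board: Plywood drying board, 180 mm wide, 15 thick, z 4 to 212 mm, fixed on a stand, leaning 25 degrees from vertical, face away from the robot. Origin: middle of the face's bottom line, at the work surface. x = outward normal of the face, z up the slope, y along the width. The panel hangs with axes parallel to these, its back on the face, its origin at x 7, y 0, z 190 mm.
- pin (a point): A point on the axis of the steel pin, 7 mm out from the board's face (x = 7, y = 0, z = 190 mm of the board; axes as the board). The pin is 12 mm thick, stands square on the face and sticks out 30 mm from it.
- keeper (a joint): The wooden keeper bar, 14 mm wide, turning just in front of where the panel hangs (20 to 28 mm from the board's face). 0 rad = closed: level, pointing to the board's -y, across the panel (stop). It grows as the bar swings up the slope: 1.57 = pointing straight up the slope, 2.2 = leaning outwards (stop). Stays where it is left; about 0.7 N at its peg moves it.
- keeper_peg (a point): The middle of the steel peg near the keeper's free end: 12 mm thick, 24 mm long, square to the board's face, 28 to 52 mm out from it; 65 mm from the pivot. At this point 40 mm out from the face. Push against it to swing the keeper.
- keeper_pivot (a point): A point on the keeper's pivot axis, 40 mm out from the board's face (y = 78, z = 55 mm of the board).
- rack: The fixed wooden rack, 70 x 120 mm, 45 mm high, with one slot (along its own y) in which the panel stands upright, 35 mm deep. Origin: centre of its underside.
- start (a joint): Travel of the timer's push button: 0 = up, 0.006 m = fully down, which takes 5 N; it springs back.
- start_top (a point): The centre of the top of the round grey button (32 mm across), on the fixed grey timer box, 60 x 60 mm and 45 mm high; pressed straight down.
- oil_tin: Bystander: steel tin, 70 mm across, 90 mm high. Origin: centre of its underside.
- jar: Bystander: amber jar, 56 mm across, 70 mm high. Origin: centre of its underside.
- sanding_block: Bystander: cork block 60 x 100 x 35 mm. Origin: centre of its underside.
Things that resemble listed ones, but are neither listed nor needed, are in the scene too. There is more than one size of the part that bears start; the job needs the smallest.

How it is judged:
By the outcome, as a careful person would: the job done as asked, in the order asked, and still so for the second after the job is handed in, with the robot touching nothing.
It also fails if it takes over 69 s, if anything falls off the work surface, if the arm or the gripper's body presses on something with over 40 N, if the wrist force passes 120 N, or if a joint passes its speed limit or range.

### The arm

A 7-joint arm with a two-finger parallel gripper is mounted at the origin on the work surface. World frame = base frame: x ahead of the robot, y to its left, z up, the work surface at z = 0. Lengths are in mm, angles in rad, forces in N, time in s.
With the tool pointing down it reaches from about 350 to 900 mm from the base axis. Payload 8.1 kg.
Tool frame: the origin (TCP) lies at the very end of the fingers, on their centre line; the grasp point (between the pads) lies 19 mm behind it; z points along the fingers, y is the line along which they close (so a half turn about z gives the same grasp; the last joint's range is limited). The gripper opens to 85 mm and grips with 20 to 120 N. Pads are 22 mm wide; open, the fingers measure 114 mm over their backs; the gripper's body (76 mm by 85 mm) begins 54 mm behind the grasp point. The pads swing forward as they close: fully open they stand 13 mm farther back than shut.
Start: joints at [1.087, 0.434, 0.025, 1.573, -0.012, 1.134, -0.075], TCP at [232.267, -580.253, 231.323] pointing down, gripper open.
Joint ranges: [-2.62, 2.62], [-0.44, 2.09], [-1.27, 1.32], [0.08, 2.57], [-1.32, 4.46], [0.12, 2], [-2.74, 2.74]. Speed limits (rad/s): [2.22, 2.22, 3.01, 3.01, 3.14, 3.14, 3.14].

### API

Orientations are given as a rotation vector (axis times angle).
In Python, from rig import arm gives the robot as it stands. The module is installed in compiled form; this text tells all that it offers.
- The arm moves only by the shell command python3 -m handwheel 'ROWS'. ROWS is JSON, a list of rows, each an object with "gripper": the closure, from 0 (fully open) to 1 (shut); "xyz": the shift along the tool's x, y, z in cm, a list of three; "roll": the turn about the tool's z in degrees. In form: [{"gripper": gripper, "xyz": [x, y, z], "roll": roll}, ...]. A call has 1 to 20 rows; each row is the pose to reach, as a shift and turn from the pose commanded when the call began, along the tool's axes at that moment; what a row does not reach only later rows make up. A row lasts 1/12 s, in which the tool goes at most 41.7 mm and 7.16 degrees, less where a joint would pass 70% of its speed; a pose out of reach is approached as far as the arm can. A call with a gripper value outside its range is refused whole. The fingers move at their own pace and stop on an object; the grip force is fixed at half the most. Time passes only in rows, so rows that repeat a pose let the fingers close. It gives the time, the measured TCP pose, the force, the opening and the grip force at its end, in the units of the state.
- arm.state(): the state, without advancing time (a new reading comes with each control period).
- arm.snapshot(name): name is "side" or "top" or "wrist"; returns a dict with "pixels" (420x560x3 uint8, red, green, blue), "fx", "fy", "cx", "cy" (pixels), "pose" (4x4, takes a point from camera to world coordinates); the wrist camera has in their place "mount" (4x4, takes a point from camera to tool coordinates, whose origin is the TCP and whose axes are the flange's). Camera axes: x right, y down, z forward; pixel columns grow to the right and rows downward; lengths in mm; the calibration is good to about 2 mm. A picture is of the moment at which its call begins: read the wrist's pose just before it. There is no depth.
- arm.job_done(): hands the job in; it is judged then, once.
The state is a dict: "time_s": time; "q": joint angles; "qd": joint speeds; "joint_efforts": joint torques, N m; "ee_pos": TCP position; "tcp_rot": TCP orientation; "contact_force": force on the tool from outside, world axes, zero at the start; "moment": the same for the moment, N m; "opening": opening from 0.0 (shut) to 1.0 (fully open); "gripper_force": force on a finger pad.
Only numpy, scipy, OpenCV 4.12 (cv2) and the standard library are available. Lean on these libraries where they do the work, as an engineer would, in place of code of your own. Each camera call takes 0.05 s, during which the arm holds its last target. There are 200 camera calls.

## Working session

There is one attempt and no reset: what is moved stays moved. The work goes in short steps, Python scripts to look and compute and a shell command to move; the robot and the scene stay as the last step left them, time stands still between calls to the robot, and variables do not carry over. Pictures are saved under pics/ and viewed, at most 10 in all, crops included, and the job is handed in when it is done.

```bash
mkdir -p pics; python3 - <<'E'
from rig import arm
import cv2,numpy as np,pickle
d={}
print({k:np.round(v,3) for k,v in arm.state().items()})
for n in("side","top"):
    s=arm.snapshot(n);d[n]=s
    cv2.imwrite(f"pics/{n}0.png",s["pixels"][:,:,::-1])
    print(n,s["fx"],s["cx"],s["cy"],np.round(s["pose"],3).tolist())
pickle.dump(d,open("s0.pkl","wb"))
E
```

```text
{'time_s': np.float64(0.0), 'q': array([ 1.087,  0.435,  0.025,  1.574, -0.012,  1.134, -0.075]), 'qd': array([ 0.001,  0.002, -0.002,  0.   , -0.   ,  0.   , -0.001]), 'joint_efforts': array([-1.0000e-03, -6.7048e+01,  1.0250e+00, -3.1622e+01,  1.6000e-02,
        1.2000e-02,  0.0000e+00]), 'ee_pos': array([ 232.041, -579.764,  230.532]), 'tcp_rot': array([-3.083e+00, -5.940e-01,  1.000e-03]), 'contact_force': array([-0.142,  0.094,  0.397]), 'moment': array([ 0.024, -0.005,  0.002]), 'gripper_force': np.float64(0.0), 'opening': np.float64(1.001)}
side 442.69149601583376 280.65989180206725 212.8396749715783 [[-0.99, -0.074, 0.117, 536.715], [-0.138, 0.562, -0.816, 893.897], [-0.005, -0.824, -0.567, 780.036], [0.0, 0.0, 0.0, 1.0]]
top 498.2788664028175 277.0735952608838 214.73405755761777 [[0.024, -0.98, 0.199, 369.614], [-1.0, -0.027, -0.013, 10.872], [0.018, -0.198, -0.98, 1433.898], [0.0, 0.0, 0.0, 1.0]]
```

View pics/side0.png

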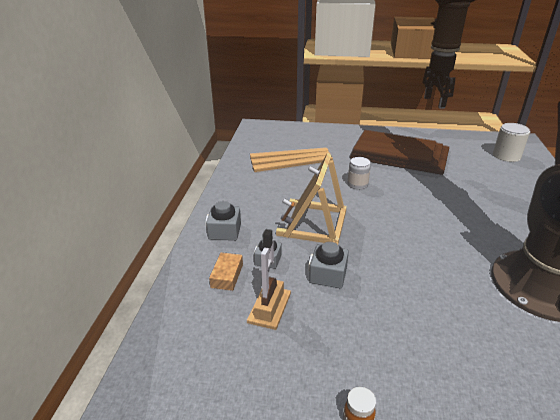

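View pics/top0.png

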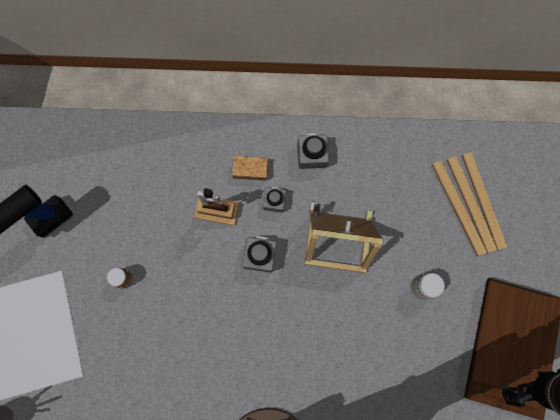

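The side view shows the board at about (320,200), the panel in its rack at (268,285), and three timers, the smallest at (267,250). The top view has the panel at (215,205), the small timer at (275,198) and the board at (345,230). I'll enlarge both.

```bash
python3 - <<'E'
import cv2,pickle,numpy as np
d=pickle.load(open("s0.pkl","rb"))
t=d["top"]["pixels"][150:280,185:385,::-1];s=d["side"]["pixels"][140:330,195:355,::-1]
a=cv2.resize(t,None,fx=4,fy=4,interpolation=cv2.INTER_CUBIC);b=cv2.resize(s,None,fx=3.15,fy=3.15,interpolation=cv2.INTER_CUBIC)
cv2.imwrite("pics/tc.png",a);cv2.imwrite("pics/sc.png",b);print(a.shape,b.shape)
E
```

```text
(520, 800, 3) (598, 504, 3)
```

View pics/tc.png

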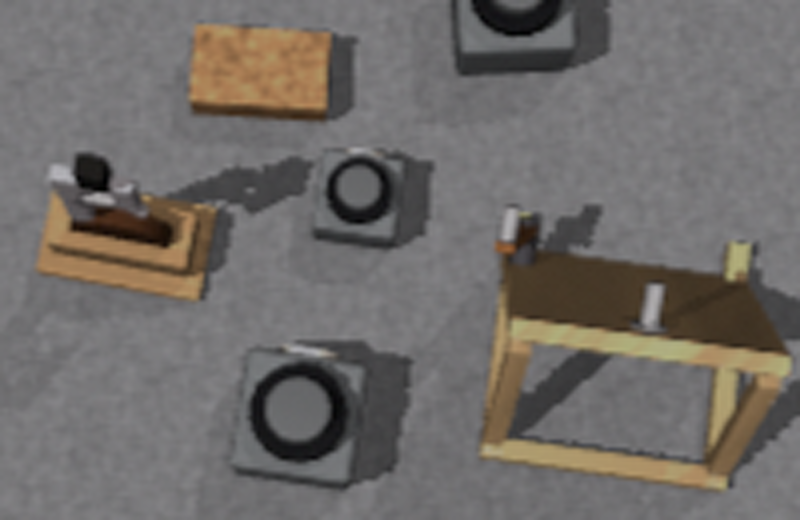

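View pics/sc.png

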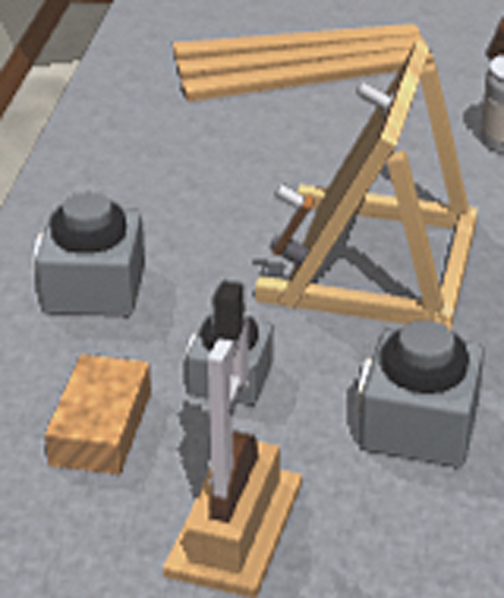

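The crops show these features. In the top crop the grip is at (92,165), the pin runs from (650,325) to (655,285), the peg is at (511,222), the small button at (358,190), and the board's top edge runs from (510,330) to (787,365). In the side crop the grip is at (228,310), the pin runs from (388,105) to (362,92), and the peg from (302,203) to (280,192). Next I'll triangulate.

```bash
cat > h.py <<'E'
import numpy as np,cv2,pickle
def ray(s,u,v):
    P=s["pose"];d=P[:3,:3]@np.array([(u-s["cx"])/s["fx"],(v-s["cy"])/s["fy"],1.]);return P[:3,3],d/np.linalg.norm(d)
def plane(s,u,v,z):
    o,d=ray(s,u,v);return o+d*(z-o[2])/d[2]
def tri(r):
    A=sum(np.eye(3)-np.outer(d,d) for o,d in r);b=sum((np.eye(3)-np.outer(d,d))@o for o,d in r);p=np.linalg.solve(A,b)
    return p,[np.linalg.norm(np.cross(p-o,d)) for o,d in r]
E
python3 - <<'E'
from h import *
d=pickle.load(open("s0.pkl","rb"));T,S=d["top"],d["side"]
tc=lambda x,y:ray(T,185+(x-1.5)/4,150+(y-1.5)/4)
sc=lambda x,y:ray(S,195+(x-1)/3.15,140+(y-1)/3.15)
for n,a,b in[("grip mid",(92,172),(228,312)),("griptop",(92,160),(231,288)),("pin base",(650,325),(388,106)),("pin tip",(655,284),(363,92)),("peg tip",(512,207),(279,191)),("peg base",(508,240),(303,204)),
 ("board top L front",(510,325),(386,143)),("board top R front",(787,357),(418,45))]:
    p,e=tri([tc(*a),sc(*b)]);print(n,p.round(1),np.round(e,1))
for n,a,z in[("button",(358,190),57),("rack TL",(62,182),45),("rackslot L",(75,225),45),("slotR",(168,243),45),("rack botL",(38,270),10),("rack botR",(200,299),10),("tfrontL",(484,455),0),("standR",(722,486),10),("standL",(484,457),10),("tim L",(316,235),45),("tim R",(392,243),45)]:
    o,r=tc(*a);print(n,(o+r*(z-o[2])/r[2]).round(1))
E
```

```text
grip mid [669.6 170.9 209.3] [0.2 0.2]
griptop [670.  168.7 228.5] [2.7 2.7]
pin base [ 587.1 -187.4  172.1] [0.7 0.7]
pin tip [ 610.7 -188.8  184. ] [1.7 1.7]
peg tip [ 672.5 -101.4  130.5] [0.4 0.4]
peg base [651.7 -99.8 120.1] [0.7 0.7]
board top L front [582.5 -95.9 188.6] [0.1 0.1]
board top R front [ 565.8 -271.2  191.1] [0.5 0.5]
button [699.3   1.8  57. ]
rack TL [702.1 213.4  45. ]
rackslot L [670.9 202.4  45. ]
slotR [659.7 135.8  45. ]
rack botL [644.4 232.3  10. ]
rack botR [626.2 114.   10. ]
tfrontL [519.3 -94.2   0. ]
standR [ 500.5 -264.1   10. ]
standL [516.9 -93.5  10. ]
tim L [668.4  30.8  45. ]
tim R [664.1 -23.4  45. ]
```

The heights check out: pin base 172 mm against 190·cos25° = 172, board top 190 against 192, and peg 65 mm from its pivot. The board yaw is about -5.4° and the rack yaw about -9°. First I'll fly over the board for a close look.

```bash
cat >> h.py <<'E'
from scipy.spatial.transform import Rotation as Ro
def go(x,y,z,yaw):
    from rig import arm
    s=arm.state();R=Ro.from_rotvec(s["tcp_rot"]).as_matrix();w=np.degrees(np.arctan2(R[1,0],R[0,0]))
    print("pos",s["ee_pos"].round(1),"yaw",w.round(2),"tilt",np.degrees(np.arccos(-R[2,2])).round(2),"t",round(s["time_s"],2))
    print("xyz cm",(R.T@(np.array([x,y,z])-s["ee_pos"])/10).round(2),"roll",round(w-yaw,1))
def wsnap(f):
    from rig import arm
    s=arm.state();c=arm.snapshot("wrist");M=np.eye(4);M[:3,:3]=Ro.from_rotvec(s["tcp_rot"]).as_matrix();M[:3,3]=s["ee_pos"]
    c=dict(c);c["pose"]=M@c["mount"];pickle.dump(c,open(f+".pkl","wb"));cv2.imwrite(f"pics/{f}.png",c["pixels"][:,:,::-1]);return c
E
python3 -c "
from h import *
go(640,-180,400,-5.4)"
```

```text
pos [ 232.1 -579.8  230.6] yaw 21.81 tilt 0.08 t 0.1
xyz cm [ 52.73 -21.99 -16.92] roll 27.2
```

```bash
python3 -m handwheel '[{"gripper":0,"xyz":[10,-4,-14],"roll":7},{"gripper":0,"xyz":[20,-8,-17],"roll":14},{"gripper":0,"xyz":[52.7,-22,-17],"roll":27.2},{"gripper":0,"xyz":[52.7,-22,-17],"roll":27.2},{"gripper":0,"xyz":[52.7,-22,-17],"roll":27.2},{"gripper":0,"xyz":[52.7,-22,-17],"roll":27.2},{"gripper":0,"xyz":[52.7,-22,-17],"roll":27.2},{"gripper":0,"xyz":[52.7,-22,-17],"roll":27.2},{"gripper":0,"xyz":[52.7,-22,-17],"roll":27.2},{"gripper":0,"xyz":[52.7,-22,-17],"roll":27.2},{"gripper":0,"xyz":[52.7,-22,-17],"roll":27.2},{"gripper":0,"xyz":[52.7,-22,-17],"roll":27.2},{"gripper":0,"xyz":[52.7,-22,-17],"roll":27.2},{"gripper":0,"xyz":[52.7,-22,-17],"roll":27.2},{"gripper":0,"xyz":[52.7,-22,-17],"roll":27.2},{"gripper":0,"xyz":[52.7,-22,-17],"roll":27.2},{"gripper":0,"xyz":[52.7,-22,-17],"roll":27.2},{"gripper":0,"xyz":[52.7,-22,-17],"roll":27.2},{"gripper":0,"xyz":[52.7,-22,-17],"roll":27.2},{"gripper":0,"xyz":[52.7,-22,-17],"roll":27.2}]'; python3 - <<'E'
from h import *
c=wsnap("w1");print(c["fx"],c["cx"],c["cy"],c["pose"].round(3).tolist());go(640,-180,400,-5.4)
E
```

```text
time_s: 1.77
ee_pos: [638.8, -181.8, 401.3]
tcp_rot: [3.137, -0.151, -0.001]
contact_force: [-0.2, -0.2, 0.7]
opening: 1.0
gripper_force: 0.0
345.8946980492763 273.3165806198966 209.19050840049601 [[-0.096, -0.956, -0.278, 708.992], [-0.995, 0.093, 0.027, -188.661], [0.0, 0.28, -0.96, 544.012], [0.0, 0.0, 0.0, 1.0]]
pos [ 638.9 -181.6  401.4] yaw -5.51 tilt 0.03 t 1.82
xyz cm [ 0.09 -0.17  0.14] roll -0.1
```

View pics/w1.png

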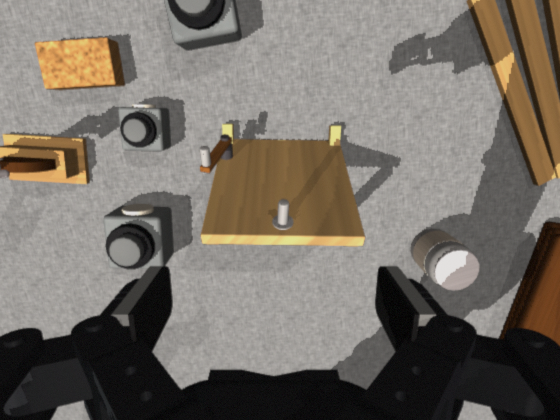

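The wrist view shows the board's top corners at (202,237) and (363,238), the pin from base (283,224) to tip (283,201), the peg tip at (205,152), the small button at (137,129) and the panel's rack at the left. I'll measure with masks.

```bash
python3 - <<'E'
from h import *
c=pickle.load(open("w1.pkl","rb"));im=c["pixels"];hsv=cv2.cvtColor(im,cv2.COLOR_RGB2HSV)
# pin: low saturation within board
def blob(m,x0,x1,y0,y1):
    q=np.zeros(m.shape,np.uint8);q[y0:y1,x0:x1]=m[y0:y1,x0:x1];n,l,st,ce=cv2.connectedComponentsWithStats(q)
    i=1+np.argmax(st[1:,4]);ys,xs=np.where(l==i);return ce[i],st[i],xs,ys
ce,st,xs,ys=blob(((hsv[...,1]<70)).astype(np.uint8),265,300,180,234);print("pin",ce,st,[(r,xs[ys==r].mean().round(1),xs[ys==r].min(),xs[ys==r].max()) for r in range(st[1],st[1]+st[3],3)])
# board mask
m=((hsv[...,0]<30)&(hsv[...,1]>80)).astype(np.uint8)
for r in(150,170,190,210,230,238):
    x=np.where(m[r,195:375])[0]+195;print(r,x.min(),x.max())
for col in(215,240,320,350):
    y=np.where(m[130:260,col])[0]+130;print(col,y.min(),y.max())
for n,p in[("topL back",(202,244)),("topR back",(363,244))]:print(n,plane(c,*p,192-6.3).round(1))
for n,p in[("topL f",(202,236)),("topR f",(363,237))]:print(n,plane(c,*p,192.1).round(1))
b=im[118:146,118:160];g=cv2.cvtColor(im,cv2.COLOR_RGB2GRAY)
for r in(125,129,133):print(g[r,115:162].tolist())
print(g[112:150,137].tolist())
print("pinbase",plane(c,283,223,172.2).round(1),"pintip",plane(c,283,203,184.9).round(1),"button",plane(c,137,128.5,55).round(1))
print("peg",plane(c,205,152,131).round(1),plane(c,206,165,120).round(1))
E
```

```text
pin [282.59904535 216.18138425] [272 199  21  31 419] [(199, np.float64(282.5), np.int64(282), np.int64(283)), (202, np.float64(283.5), np.int64(279), np.int64(288)), (205, np.float64(283.0), np.int64(278), np.int64(288)), (208, np.float64(283.0), np.int64(278), np.int64(288)), (211, np.float64(283.0), np.int64(278), np.int64(288)), (214, np.float64(282.5), np.int64(277), np.int64(288)), (217, np.float64(282.0), np.int64(274), np.int64(290)), (220, np.float64(282.5), np.int64(273), np.int64(292)), (223, np.float64(282.5), np.int64(273), np.int64(292)), (226, np.float64(282.5), np.int64(274), np.int64(291)), (229, np.float64(282.5), np.int64(279), np.int64(286))]
150 213 341
170 200 346
190 211 351
210 206 357
230 202 362
238 201 364
215 147 243
240 139 243
320 141 244
350 184 245
topL back [572.6 -95.9 185.7]
topR back [ 555.4 -274.   185.7]
topL f [584.3 -99.  192.1]
topR f [ 566.3 -272.7  192.1]
[91, 92, 91, 94, 101, 101, 50, 40, 71, 120, 137, 143, 143, 142, 141, 141, 142, 142, 143, 141, 142, 142, 141, 141, 141, 140, 139, 133, 117, 71, 42, 33, 23, 21, 18, 25, 33, 30, 17, 14, 46, 84, 93, 91, 89, 80, 68]
[121, 130, 154, 156, 144, 93, 49, 58, 98, 139, 143, 145, 145, 145, 145, 144, 145, 142, 145, 144, 145, 144, 144, 141, 143, 141, 142, 141, 141, 130, 101, 52, 36, 27, 21, 20, 22, 36, 33, 20, 12, 46, 89, 93, 89, 83, 73]
[164, 167, 162, 158, 148, 131, 78, 50, 76, 125, 144, 144, 146, 148, 148, 148, 148, 147, 147, 146, 146, 146, 144, 146, 143, 145, 143, 145, 141, 135, 112, 55, 37, 29, 25, 29, 36, 38, 33, 18, 12, 46, 87, 93, 92, 92, 95]
[40, 35, 35, 36, 31, 22, 36, 74, 115, 134, 139, 140, 140, 141, 141, 143, 143, 144, 144, 145, 145, 144, 145, 146, 145, 146, 146, 147, 141, 115, 61, 40, 39, 44, 56, 103, 144, 138]
pinbase [ 583.9 -187.6  172.2] pintip [ 610.8 -189.7  184.9] button [700.7   0.9  55. ]
peg [ 667.4 -103.3  131. ] [650.4 -99.8 120. ]
```

```bash
python3 -c "
from h import *
go(670,170.5,310,-9)"
```

```text
pos [ 638.9 -181.6  401.4] yaw -5.51 tilt 0.03 t 1.82
xyz cm [ -0.29 -35.35   9.12] roll 3.5
```

```bash
python3 -m handwheel '[{"gripper":0,"xyz":[-0.3,-35.3,0],"roll":3.5},{"gripper":0,"xyz":[-0.3,-35.3,0],"roll":3.5},{"gripper":0,"xyz":[-0.3,-35.3,0],"roll":3.5},{"gripper":0,"xyz":[-0.3,-35.3,0],"roll":3.5},{"gripper":0,"xyz":[-0.3,-35.3,9.1],"roll":3.5},{"gripper":0,"xyz":[-0.3,-35.3,9.1],"roll":3.5},{"gripper":0,"xyz":[-0.3,-35.3,9.1],"roll":3.5},{"gripper":0,"xyz":[-0.3,-35.3,9.1],"roll":3.5},{"gripper":0,"xyz":[-0.3,-35.3,9.1],"roll":3.5},{"gripper":0,"xyz":[-0.3,-35.3,9.1],"roll":3.5},{"gripper":0,"xyz":[-0.3,-35.3,9.1],"roll":3.5},{"gripper":0,"xyz":[-0.3,-35.3,9.1],"roll":3.5},{"gripper":0,"xyz":[-0.3,-35.3,9.1],"roll":3.5},{"gripper":0,"xyz":[-0.3,-35.3,9.1],"roll":3.5}]'; python3 - <<'E'
from h import *
c=wsnap("w2");go(670,170.5,290,-9)
E
```

```text
time_s: 2.98
ee_pos: [670.6, 169.4, 311.3]
tcp_rot: [3.132, -0.248, 0.003]
contact_force: [0.2, -0.6, 0.4]
opening: 1.0
gripper_force: 0.0
pos [670.5 169.7 311.3] yaw -9.03 tilt 0.09 t 3.03
xyz cm [-0.06 -0.07  2.13] roll -0.0
```

View pics/w2.png

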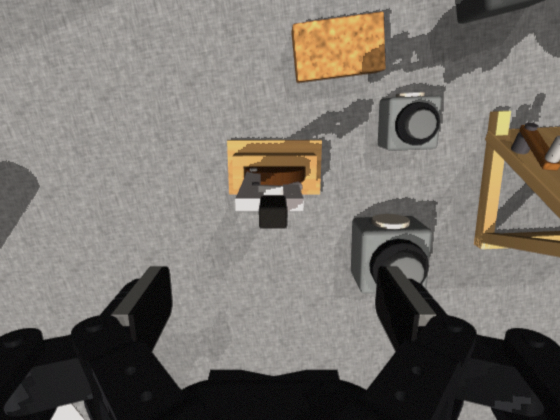

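The wrist view shows the rack square to the image, so its yaw is -9°. The grip top is at (259–288, ~206–228), centred between the fingers, and the small button is at (418,123).

```bash
python3 - <<'E'
from h import *
c=pickle.load(open("w2.pkl","rb"));g=cv2.cvtColor(c["pixels"],cv2.COLOR_RGB2GRAY)
print(g[190:236,273].tolist());print(g[220,250:297].tolist())
P=c["pose"];f=lambda p:(lambda q:(q[:2]/q[2]*c["fx"]+[c["cx"],c["cy"]]).round(1))(P[:3,:3].T@(np.array(p)-P[:3,3]))
n=np.array([np.cos(np.radians(-9)),np.sin(np.radians(-9)),0]);y=np.array([-n[1],n[0],0]);G=np.array([669.6,170.5,226])
for a in(-8,8):
  for b in(-10,10):print("pred",a,b,f(G+a*n+b*y))
print("ends", plane(c,273.5,216,226), plane(c,273.5,228,226),plane(c,233,190,20),plane(c,320,190,20))
print("button",plane(c,421,125,60))
g2=c["pixels"][100:150,390:445];gg=cv2.cvtColor(g2,cv2.COLOR_RGB2GRAY);print(gg[22].tolist(),gg[:,30].tolist())
E
```

```text
[218, 219, 219, 217, 185, 84, 21, 8, 7, 10, 7, 12, 12, 9, 7, 10, 13, 20, 29, 37, 41, 40, 39, 38, 38, 39, 38, 40, 40, 40, 38, 38, 39, 41, 40, 40, 38, 50, 103, 154, 162, 160, 163, 161, 159, 158]
[156, 155, 153, 158, 159, 159, 158, 153, 134, 56, 36, 38, 40, 38, 42, 41, 39, 41, 40, 40, 40, 39, 37, 38, 42, 39, 38, 41, 40, 39, 41, 40, 40, 39, 39, 33, 52, 103, 146, 151, 150, 153, 149, 150, 153, 157, 155]
pred -8 -10 [286.3 227.7]
pred -8 10 [257.6 227.7]
pred 8 -10 [286.5 205.5]
pred 8 10 [257.3 205.6]
ends [669.93567078 169.32117147 226.        ] [661.28052068 170.69944093 226.        ] [649.52910497 225.27880352  20.        ] [631.92736626 114.7919728   20.        ]
button [ 6.97575036e+02 -6.11494683e-01  6.00000000e+01]
[136, 143, 144, 139, 124, 47, 12, 20, 30, 32, 31, 32, 31, 32, 37, 42, 50, 57, 81, 119, 133, 135, 133, 134, 133, 133, 133, 132, 134, 132, 131, 132, 131, 131, 131, 133, 132, 132, 131, 130, 130, 131, 130, 131, 129, 119, 82, 34, 31, 47, 79, 93, 110, 146, 151] [87, 73, 37, 30, 32, 32, 29, 27, 25, 39, 78, 115, 130, 131, 132, 132, 132, 131, 132, 131, 132, 133, 131, 132, 132, 133, 134, 133, 133, 133, 134, 134, 135, 137, 135, 136, 135, 130, 106, 49, 33, 29, 32, 36, 59, 104, 134, 132, 126, 128]
```

```bash
python3 -c "
from h import *
go(669,169.9,196,-9)"
```

```text
pos [670.5 169.7 311.3] yaw -9.03 tilt 0.09 t 3.03
xyz cm [-0.17  0.   11.53] roll -0.0
```

```bash
python3 -m handwheel '[{"gripper":0,"xyz":[-0.2,0,3.8],"roll":0},{"gripper":0,"xyz":[-0.2,0,7.6],"roll":0},{"gripper":0,"xyz":[-0.2,0,10],"roll":0},{"gripper":0,"xyz":[-0.2,0,11.5],"roll":0},{"gripper":0,"xyz":[-0.2,0,11.5],"roll":0},{"gripper":0.6,"xyz":[-0.2,0,11.5],"roll":0},{"gripper":1,"xyz":[-0.2,0,11.5],"roll":0},{"gripper":1,"xyz":[-0.2,0,11.5],"roll":0},{"gripper":1,"xyz":[-0.2,0,11.5],"roll":0},{"gripper":1,"xyz":[-0.2,0,11.5],"roll":0},{"gripper":1,"xyz":[-0.2,0,11.5],"roll":0},{"gripper":1,"xyz":[-0.2,0,11.5],"roll":0},{"gripper":1,"xyz":[-0.2,0,11.5],"roll":0},{"gripper":1,"xyz":[-0.2,0,11.5],"roll":0}]'
```

```text
time_s: 4.2
ee_pos: [668.5, 171.8, 196.3]
tcp_rot: [-3.132, 0.244, -0.003]
contact_force: [-0.7, -1.7, 6.8]
opening: 0.225
gripper_force: 59.6
```

```bash
python3 -c "
from h import *
go(674.5,-195.8,350,-5.5)"
```

```text
pos [668.5 171.8 196.3] yaw -8.9 tilt 0.1 t 4.2
xyz cm [  6.3   36.21 -15.37] roll -3.4
```

```bash
python3 -m handwheel '[{"gripper":1,"xyz":[0,0,-2],"roll":0},{"gripper":1,"xyz":[0,0,-5],"roll":0},{"gripper":1,"xyz":[0,0,-9],"roll":0},{"gripper":1,"xyz":[0,0,-12],"roll":0},{"gripper":1,"xyz":[0,0,-15.4],"roll":0},{"gripper":1,"xyz":[0,0,-15.4],"roll":0}]'; python3 -c "
from h import *
go(674.5,-195.8,350,-5.5)"
```

```text
time_s: 4.7
ee_pos: [669.8, 172.8, 356.8]
tcp_rot: [-3.128, 0.243, -0.014]
contact_force: [0.3, -0.4, -1.0]
opening: 0.225
gripper_force: 59.7
pos [669.8 172.8 356.8] yaw -8.89 tilt 0.58 t 4.7
xyz cm [ 6.15 36.35  0.56] roll -3.4
```

```bash
python3 -m handwheel '[{"gripper":1,"xyz":[1,2,0],"roll":0},{"gripper":1,"xyz":[2,5,0],"roll":-1},{"gripper":1,"xyz":[3,8,0],"roll":-2},{"gripper":1,"xyz":[4,11.5,0],"roll":-3},{"gripper":1,"xyz":[5,15,0],"roll":-3.4},{"gripper":1,"xyz":[6,18.5,0],"roll":-3.4},{"gripper":1,"xyz":[6.1,22,0],"roll":-3.4},{"gripper":1,"xyz":[6.1,25.5,0],"roll":-3.4},{"gripper":1,"xyz":[6.1,29,0],"roll":-3.4},{"gripper":1,"xyz":[6.1,32,0],"roll":-3.4},{"gripper":1,"xyz":[6.1,34.5,0],"roll":-3.4},{"gripper":1,"xyz":[6.1,36,0],"roll":-3.4},{"gripper":1,"xyz":[6.1,36.3,0],"roll":-3.4},{"gripper":1,"xyz":[6.1,36.3,0],"roll":-3.4},{"gripper":1,"xyz":[6.1,36.3,0],"roll":-3.4}]'; python3 - <<'E'
from h import *
from rig import arm
go(674.5,-195.8,280,-5.5)
c=arm.snapshot("side");pickle.dump(c,open("s1.pkl","wb"))
a=cv2.resize(c["pixels"][90:290,220:400,::-1],None,fx=3,fy=3,interpolation=cv2.INTER_CUBIC);cv2.imwrite("pics/s1.png",a)
E
```

```text
time_s: 5.95
ee_pos: [672.5, -194.1, 348.9]
tcp_rot: [-3.136, 0.147, 0.001]
contact_force: [0.8, 1.4, -3.0]
opening: 0.223
gripper_force: 59.7
pos [ 672.5 -194.1  348.9] yaw -5.38 tilt 0.1 t 5.95
xyz cm [0.21 0.16 6.89] roll 0.1
```

View pics/s1.png

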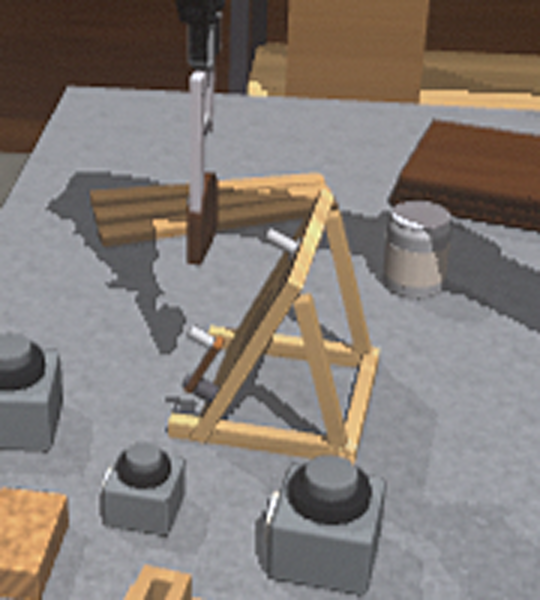

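The panel hangs vertical in front of the face, with its foot about 20 mm clear of the board. Next I'll lower it and bring the foot to the face.

```bash
python3 -m handwheel '[{"gripper":1,"xyz":[0,0.1,2],"roll":0.1},{"gripper":1,"xyz":[0,0.1,4.5],"roll":0.1},{"gripper":1,"xyz":[0,0.1,6.5],"roll":0.1},{"gripper":1,"xyz":[0,0.1,7.2],"roll":0.1},{"gripper":1,"xyz":[-1,0.1,7.2],"roll":0.1},{"gripper":1,"xyz":[-2,0.1,7.2],"roll":0.1},{"gripper":1,"xyz":[-3,0.1,7.2],"roll":0.1},{"gripper":1,"xyz":[-3.6,0.1,7.2],"roll":0.1},{"gripper":1,"xyz":[-3.6,0.1,7.2],"roll":0.1},{"gripper":1,"xyz":[-3.6,0.1,7.2],"roll":0.1}]'; python3 - <<'E'
from h import *
from rig import arm
c=wsnap("w3");go(664.5-56.7*.9954,-194.8+56.7*.0958,276.5,-5.5)
t=arm.snapshot("side");pickle.dump(t,open("s2.pkl","wb"))
a=cv2.resize(t["pixels"][90:230,260:350,::-1],None,fx=4,fy=4,interpolation=cv2.INTER_CUBIC)
m=np.zeros((560,800,3),np.uint8);m[:,:360]=a;m[:,360:]=c["pixels"][:,:,::-1].repeat(1,0)[0:420].copy()[:, 60:500] if 0 else cv2.resize(c["pixels"][:,:,::-1],(560,420))[:, 60:500].repeat(1,0) if 0 else np.pad(c["pixels"][:,60:500,::-1],((0,140),(0,0),(0,0)))
cv2.imwrite("pics/m3.png",m)
E
```

```text
time_s: 6.83
ee_pos: [636.7, -193.1, 278.1]
tcp_rot: [-3.138, 0.152, -0.002]
contact_force: [0.4, -0.6, -2.1]
opening: 0.222
gripper_force: 59.6
pos [ 636.9 -193.2  277.9] yaw -5.54 tilt 0.06 t 6.88
xyz cm [-2.91 -0.1   0.13] roll -0.0
```

View pics/m3.png

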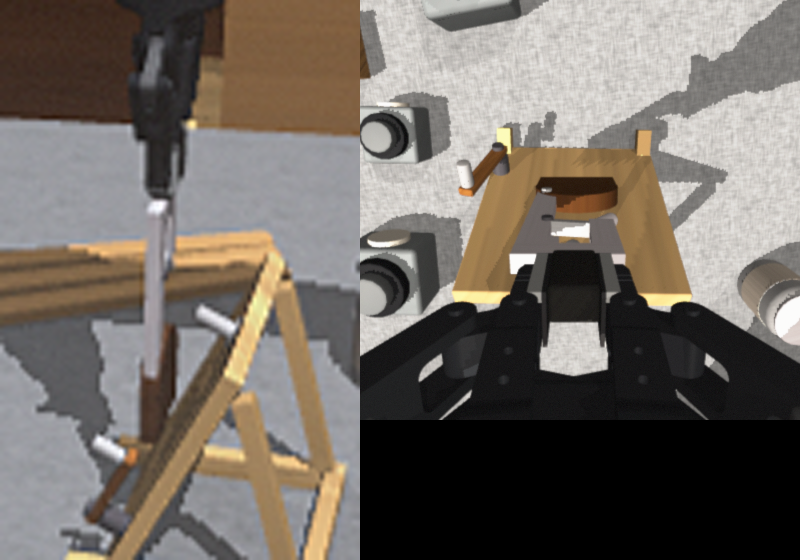

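The panel foot is just off the face, with the pin in line between jaw and wood. I'll pull in slowly so the panel tilts about the grip.

```bash
python3 -m handwheel '[{"gripper":1,"xyz":[-0.7,-0.1,0],"roll":0},{"gripper":1,"xyz":[-1.2,-0.1,0.1],"roll":0},{"gripper":1,"xyz":[-1.7,-0.1,0.1],"roll":0},{"gripper":1,"xyz":[-2.1,-0.1,0.1],"roll":0},{"gripper":1,"xyz":[-2.5,-0.1,0.1],"roll":0},{"gripper":1,"xyz":[-2.9,-0.1,0.1],"roll":0},{"gripper":1,"xyz":[-2.9,-0.1,0.1],"roll":0}]'; python3 - <<'E'
from h import *
from rig import arm
go(664.5-79.8*.9954,-194.8+79.8*.0958,273.6,-5.5)
t=arm.snapshot("side");pickle.dump(t,open("s3.pkl","wb"))
a=cv2.resize(t["pixels"][90:230,260:350,::-1],None,fx=4,fy=4,interpolation=cv2.INTER_CUBIC);cv2.imwrite("pics/s3.png",a)
E
```

```text
time_s: 7.52
ee_pos: [606.8, -190.0, 276.6]
tcp_rot: [3.138, -0.153, 0.0]
contact_force: [2.5, -0.0, -1.2]
opening: 0.223
gripper_force: 59.7
pos [ 606.8 -190.   276.6] yaw -5.6 tilt 0.0 t 7.52
xyz cm [-2.19 -0.07  0.3 ] roll -0.1
```

View pics/s3.png

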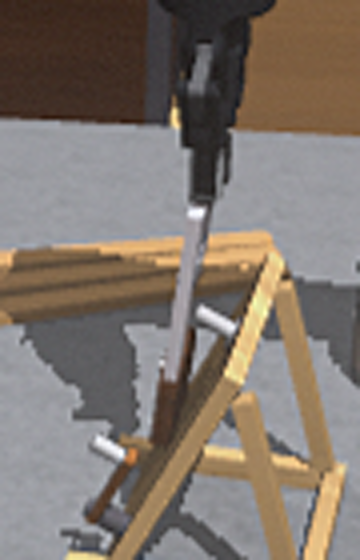

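The panel is tilting against the face as intended, at only 2.5 N. The pin tip at (200,312) is level with the window. I'll continue.

```bash
python3 -m handwheel '[{"gripper":1,"xyz":[-0.6,-0.1,0.1],"roll":0},{"gripper":1,"xyz":[-1.1,-0.1,0.1],"roll":0},{"gripper":1,"xyz":[-1.6,-0.1,0.2],"roll":0},{"gripper":1,"xyz":[-2.2,-0.1,0.3],"roll":0},{"gripper":1,"xyz":[-2.2,-0.1,0.3],"roll":0}]'; python3 - <<'E'
from h import *
go(664.5-122.7*.9954,-194.8+122.7*.0958,260.7,-5.5)
E
```

```text
time_s: 7.98
ee_pos: [584.3, -186.8, 273.2]
tcp_rot: [3.138, -0.154, -0.001]
contact_force: [1.8, -1.0, -2.0]
opening: 0.224
gripper_force: 59.8
pos [ 584.3 -186.8  273.2] yaw -5.6 tilt 0.05 t 7.98
xyz cm [-4.21  0.04  1.26] roll -0.1
```

```bash
python3 -m handwheel '[{"gripper":1,"xyz":[-0.5,0,0.1],"roll":0},{"gripper":1,"xyz":[-1,0,0.2],"roll":0},{"gripper":1,"xyz":[-1.6,0,0.4],"roll":0},{"gripper":1,"xyz":[-2.2,0,0.5],"roll":0},{"gripper":1,"xyz":[-2.7,0,0.7],"roll":0},{"gripper":1,"xyz":[-3.2,0,0.9],"roll":0},{"gripper":1,"xyz":[-3.6,0,1.05],"roll":0},{"gripper":1,"xyz":[-3.9,0,1.15],"roll":0},{"gripper":1,"xyz":[-3.9,0,1.15],"roll":0}]'; python3 - <<'E'
from h import *
from rig import arm
go(664.5-122.7*.9954,-194.8+122.7*.0958,260.7,-5.5)
t=arm.snapshot("side");c=wsnap("w4");pickle.dump(t,open("s4.pkl","wb"))
a=cv2.resize(t["pixels"][85:235,260:350,::-1],None,fx=4,fy=4,interpolation=cv2.INTER_CUBIC)
m=np.zeros((600,800,3),np.uint8);m[:,:360]=a;m[:420,360:]=c["pixels"][:,60:500,::-1];cv2.imwrite("pics/m4.png",m)
E
```

```text
time_s: 8.73
ee_pos: [546.1, -182.9, 261.6]
tcp_rot: [-3.138, 0.153, 0.001]
contact_force: [2.1, 0.4, -0.1]
opening: 0.225
gripper_force: 59.8
pos [ 546.1 -182.9  261.6] yaw -5.59 tilt 0.04 t 8.73
xyz cm [-0.37  0.05  0.09] roll -0.1
```

View pics/m4.png

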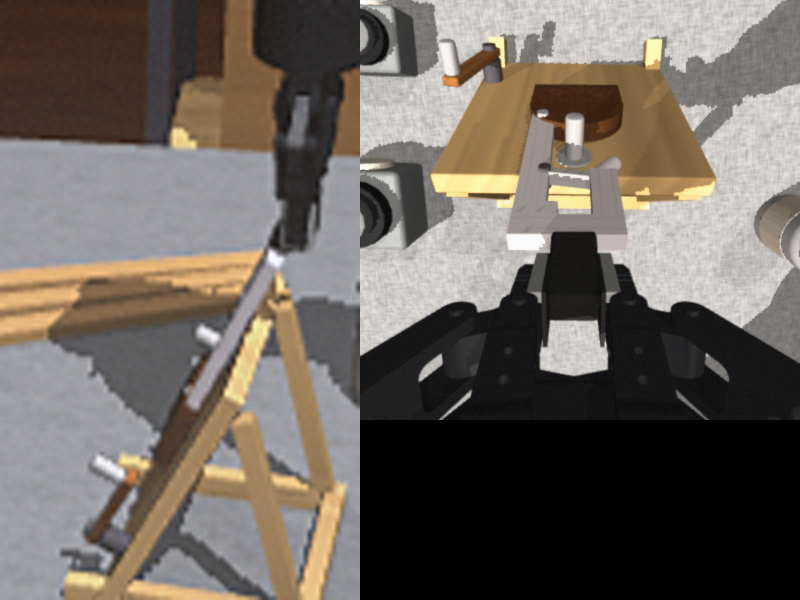

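The panel lies flush on the face. The pin (tip at (574,120), base at (572,157)) stands through the window, in line with the grip centre at column 573, and the latch is visible above it at (568,177). Next I'll slide it down the slope.

```bash
python3 -m handwheel '[{"gripper":1,"xyz":[-0.35,0,0.1],"roll":0},{"gripper":1,"xyz":[0.1,0,1],"roll":0},{"gripper":1,"xyz":[0.5,0,1.9],"roll":0},{"gripper":1,"xyz":[0.9,0,2.8],"roll":0},{"gripper":1,"xyz":[0.9,0,2.8],"roll":0}]'; python3 - <<'E'
from h import *
go(571.8,-185.9,197.2,-5.5)
E
```

```text
time_s: 9.25
ee_pos: [555.8, -183.5, 231.3]
tcp_rot: [-3.137, 0.152, 0.004]
contact_force: [0.5, 0.8, 0.6]
opening: 0.229
gripper_force: 60.0
pos [ 555.8 -183.5  231.3] yaw -5.56 tilt 0.16 t 9.25
xyz cm [1.63 0.09 3.4 ] roll -0.1
```

```bash
python3 -m handwheel '[{"gripper":1,"xyz":[0.3,0,0.7],"roll":0},{"gripper":1,"xyz":[0.6,0,1.4],"roll":0},{"gripper":1,"xyz":[0.9,0,2.1],"roll":0},{"gripper":1,"xyz":[1.2,0,2.7],"roll":0},{"gripper":1,"xyz":[1.4,0,3.2],"roll":0},{"gripper":1,"xyz":[1.4,0,3.2],"roll":0}]'; python3 - <<'E'
from h import *
go(571.8,-185.9,197.2,-5.5)
E
```

```text
time_s: 9.75
ee_pos: [569.8, -185.3, 200.2]
tcp_rot: [-3.138, 0.153, 0.002]
contact_force: [3.5, -0.0, -2.6]
opening: 0.224
gripper_force: 60.1
pos [ 569.8 -185.3  200.2] yaw -5.58 tilt 0.07 t 9.75
xyz cm [0.21 0.04 0.3 ] roll -0.1
```

```bash
python3 -m handwheel '[{"gripper":1,"xyz":[0.15,0,0.2],"roll":0},{"gripper":1,"xyz":[0.25,0,0.4],"roll":0},{"gripper":1,"xyz":[0.25,0,0.4],"roll":0}]';python3 -m handwheel '[{"gripper":1,"xyz":[0.1,0,0.2],"roll":0},{"gripper":1,"xyz":[0.1,0,0.2],"roll":0}]';python3 -m handwheel '[{"gripper":1,"xyz":[0.1,0,0.2],"roll":0},{"gripper":1,"xyz":[0.1,0,0.2],"roll":0}]'
```

```text
time_s: 10.0
ee_pos: [572.1, -186.0, 197.6]
tcp_rot: [3.137, -0.154, -0.001]
contact_force: [0.6, -0.3, -3.1]
opening: 0.221
gripper_force: 60.2
time_s: 10.17
ee_pos: [572.3, -186.1, 197.3]
tcp_rot: [3.137, -0.154, -0.001]
contact_force: [-7.5, 0.7, 12.6]
opening: 0.225
gripper_force: 62.3
time_s: 10.33
ee_pos: [572.5, -186.1, 196.9]
tcp_rot: [3.137, -0.155, -0.002]
contact_force: [-17.4, 4.2, 30.3]
opening: 0.227
gripper_force: 64.5
```

It bottoms at 197.4 mm, the predicted home height, with a firm stop. I'll relieve the push and check the latch numerically: the camera rides with the panel, so the shut latch should show at the same pixels as before.

```bash
python3 -m handwheel '[{"gripper":1,"xyz":[-0.15,0,-0.35],"roll":0},{"gripper":1,"xyz":[-0.15,0,-0.35],"roll":0},{"gripper":1,"xyz":[-0.15,0,-0.35],"roll":0}]'; python3 - <<'E'
from h import *
a=pickle.load(open("w4.pkl","rb"));c=wsnap("w5")
A=cv2.cvtColor(a["pixels"],cv2.COLOR_RGB2HSV);B=cv2.cvtColor(c["pixels"],cv2.COLOR_RGB2HSV)
for nm,I in(("before",A),("now",B)):
    print(nm)
    for v in range(130,212,4):print(v," ".join(("%3d"%I[v,u,2] if I[v,u,1]<60 else " ##") for u in range(228,312,4)))
E
```

```text
time_s: 10.58
ee_pos: [572.5, -185.8, 197.5]
tcp_rot: [3.137, -0.153, 0.0]
contact_force: [-2.4, 0.3, 6.9]
opening: 0.225
gripper_force: 61.2
before
130  ## 157 152 156 156 152 145  ##  ##  ## 230 249 244 219  ##  ##  ##  ##  ##  ##  ##
134 148 153 153 155 156 153 136  ##  ##  ## 231 249 244 213  ##  ##  ##  ##  ##  ##  ##
138 155 156 153 155 154 154 117  ##  ##  ## 232 248 243 209  ##  ##  ##  ##  ##  ##  ##
142 156 154 155 154 154 154 107  ##  ##  ## 218 235 242 202  ##  ##  ##  ##  ##  ##  ##
146 157 153 157 154 150 155 110  ##  ##  ## 115 149 155 150  ##  ##  ##  ##  ##  ##  ##
150 155 151 156 155 149 155  ##  ##  95  89 113 146 153 144 113  ##  ##  ##  ##  ##  ##
154 157 150 156 157 149 154  ##  ## 111 106 117 148 153 139 114 111  ##  ##  ##  ##  ##
158 150 151 155 155 151 140  ##  ## 114 115 116 148 152 132 115 110  ##  ##  ##  ## 118
162 157 154 155 142 103 124  ##  ## 159 116 113 113 114 114 115 127  ##  ##  ## 126 151
166 154 157 152  54  55  56 124  ##  ##  ## 142 147 154 151  ##  ##  ##  ## 136 158 176
170 150 156 155 120 118  98 118 124 122 122 118 124 124  ##  ##  ## 141
[... 2048 characters left out ...]
 175 174 176 172 175 123 162 164 155 127 131 131 138 137 146 148 156 157 151 156 153
186 176 173 176 173 174 110  ##  ##  ## 106 145 167 171 182 158 148 155 157 151 157 153
190 178 173 174 171 173 122  ##  ##  ## 105 139 165 170 174 157  ## 154 157 152 156 154
194 176 173 174 172 173  ##  ##  ##  ## 107 138 165 168 172 154  ## 153 158 150 157 154
198 175 173 171 172 172  ##  ##  ##  ## 108 140 165 169 173 150  ## 138 155 150 157 152
202 175 176 172 174 173 172 172 170  ## 106 141 166 169 171 145  ## 126 154 152 156 154
206 174 174 173 175 173 172 170 160  ## 109 144 167 170 170 143  ## 115 155 153 154 154
210 173 158 173 175 172 173 160 147  ## 112 144 168 169 170 140  ## 104 157 154 155 153
```

The latch bar still spans spine to jaw at rows 170–184, with the pin seated above it. It is shut, so I'll let go and rise.

```bash
python3 -m handwheel '[{"gripper":0.5,"xyz":[0,0,0],"roll":0},{"gripper":0,"xyz":[0,0,0],"roll":0},{"gripper":0,"xyz":[0,0,0],"roll":0},{"gripper":0,"xyz":[0,0,0],"roll":0},{"gripper":0,"xyz":[0,0,0],"roll":0},{"gripper":0,"xyz":[0,0,-3],"roll":0},{"gripper":0,"xyz":[0,0,-7],"roll":0},{"gripper":0,"xyz":[0,0,-10],"roll":0},{"gripper":0,"xyz":[0,0,-10],"roll":0}]'; cat >> h.py <<'E'
O=np.array([664.5,-194.8,0]);n_=np.array([.9954,-.0958,0]);y_=np.array([.0958,.9954,0]);c25,s25=np.cos(np.radians(25)),np.sin(np.radians(25))
def bw(x,y,z):return O+(x*c25-z*s25)*n_+y*y_+np.array([0,0,x*s25+z*c25])
def peg(th,x=40):t=np.radians(th);return bw(x,78-65*np.cos(t),55+65*np.sin(t))
E
python3 - <<'E'
from h import *
c=wsnap("w6");P=c["pose"]
H=cv2.cvtColor(c["pixels"],cv2.COLOR_RGB2HSV)
# grip (black) top centre prediction vs image; peg
f=lambda p:(lambda q:(q[:2]/q[2]*c["fx"]+[c["cx"],c["cy"]]).round(1))(P[:3,:3].T@(np.array(p)-P[:3,3]))
print("pred grip top",f(bw(7,0,246)),"peg tip",f(peg(102.8,52)),"base",f(peg(102.8,28)),"pin tip",f(bw(30,0,190)),"foot front L,R",f(bw(14,33,30)),f(bw(14,-37,30)))
m=((H[...,1]<50)&(H[...,2]>200)).astype(np.uint8);u,v=f(peg(102.8,40)).astype(int)
q=np.zeros_like(m);q[max(v-35,0):v+35,u-25:u+25]=m[max(v-35,0):v+35,u-25:u+25];k,l,st,ce=cv2.connectedComponentsWithStats(q);print(st[1:].tolist(),ce[1:].round(1).tolist())
for th in(102.8,):
  p=peg(th);print(p.round(1))
def off(w):return w
tgt=[peg(102.8)+5*n_+32*y_]+[peg(t)+5*n_+18*y_ for t in(103,90,75,60,50)]
s=__import__("rig").arm.state();R=Ro.from_rotvec(s["tcp_rot"]).as_matrix()
print("pos",s["ee_pos"],s["time_s"])
for t in tgt:print(((R.T@(t-[0,0,12]-s["ee_pos"]))/10).round(2))
E
```

```text
time_s: 11.38
ee_pos: [575.5, -186.1, 304.2]
tcp_rot: [3.136, -0.153, 0.016]
contact_force: [0.9, -0.5, 0.5]
opening: 1.0
gripper_force: 0.0
pred grip top [273.3 230.8] peg tip [167.1  91.7] base [172.4 117.4] pin tip [273.2 157.3] foot front L,R [244.   93.8] [305.5  93.7]
[[161, 92, 11, 25, 180]] [[166.7, 103.0]]
[ 659.6 -101.5  124.2]
pos [ 574.55256303 -185.91379723  301.09346199] 11.4333
[  8.01 -12.45  18.93]
[  8.02 -11.07  18.94]
[ 7.95 -9.61 18.79]
[ 8.04 -7.93 18.99]
[ 8.32 -6.36 19.58]
[ 8.59 -5.43 20.17]
```

```bash
python3 -m handwheel '[{"gripper":1,"xyz":[3,-4,0],"roll":0},{"gripper":1,"xyz":[5,-8,0],"roll":0},{"gripper":1,"xyz":[8,-12.8,0],"roll":0},{"gripper":1,"xyz":[8,-12.8,0],"roll":0},{"gripper":1,"xyz":[8,-12.8,4],"roll":0},{"gripper":1,"xyz":[8,-12.8,8],"roll":0},{"gripper":1,"xyz":[8,-12.8,12],"roll":0},{"gripper":1,"xyz":[8,-12.8,16],"roll":0},{"gripper":1,"xyz":[8,-12.8,18.8],"roll":0},{"gripper":1,"xyz":[8,-12.8,18.8],"roll":0},{"gripper":1,"xyz":[8,-12.8,18.8],"roll":0}]'; python3 - <<'E'
from h import *
c=wsnap("w7");P=c["pose"];g=cv2.cvtColor(c["pixels"],cv2.COLOR_RGB2GRAY)
f=lambda p:(lambda q:(q[:2]/q[2]*c["fx"]+[c["cx"],c["cy"]]).round(1))(P[:3,:3].T@(np.array(p)-P[:3,3]))
print("peg pred",f(peg(102.8,52)),f(peg(102.8,28)))
s=__import__("rig").arm.state();R=Ro.from_rotvec(s["tcp_rot"]).as_matrix()
print("pos",s["ee_pos"].round(1),s["contact_force"].round(1),s["opening"])
for t in(103,90,75,60,50,40):print(t,((R.T@(peg(t)+5*n_+18*y_-[0,0,12]-s["ee_pos"]))/10).round(2))
E
```

```text
time_s: 12.35
ee_pos: [663.3, -65.9, 107.5]
tcp_rot: [3.138, -0.153, -0.007]
contact_force: [0.0, 0.3, 0.7]
opening: -0.003
gripper_force: 0.0
peg pred [366.3 270.9] [356.4 306.1]
pos [665.1 -65.9 109.8] [0.3 0.4 1.7] -0.0012018882132580192
103 [ 0.3   1.77 -0.23]
90 [ 0.24  3.23 -0.38]
75 [ 0.33  4.91 -0.18]
60 [0.61 6.48 0.41]
50 [0.89 7.41 0.99]
40 [1.23 8.21 1.72]
```

```bash
python3 -m handwheel '[{"gripper":1,"xyz":[0.3,0.8,-0.2],"roll":0},{"gripper":1,"xyz":[0.3,1.6,-0.2],"roll":0},{"gripper":1,"xyz":[0.3,2.4,-0.3],"roll":0},{"gripper":1,"xyz":[0.25,3.2,-0.4],"roll":0},{"gripper":1,"xyz":[0.3,4.1,-0.3],"roll":0},{"gripper":1,"xyz":[0.35,4.9,-0.2],"roll":0},{"gripper":1,"xyz":[0.45,5.7,0.1],"roll":0},{"gripper":1,"xyz":[0.6,6.5,0.4],"roll":0},{"gripper":1,"xyz":[0.75,7,0.7],"roll":0},{"gripper":1,"xyz":[0.9,7.4,1],"roll":0},{"gripper":1,"xyz":[0.9,7.4,1],"roll":0}]'; python3 - <<'E'
from h import *
from rig import arm
st=arm.state();print(st["ee_pos"].round(1),st["contact_force"].round(1))
for nm in("side","top"):
    c=arm.snapshot(nm);P=c["pose"];f=lambda p:(lambda q:(q[:2]/q[2]*c["fx"]+[c["cx"],c["cy"]]))(P[:3,:3].T@(np.array(p)-P[:3,3]))
    H=cv2.cvtColor(c["pixels"],cv2.COLOR_RGB2HSV);m=((H[...,1]<40)&(H[...,2]>170)).astype(np.uint8)
    for t in(103,70,50,45,30,0):
        u,v=f(peg(t,46));print(nm,t,round(u,1),round(v,1),H[int(v)-1:int(v)+2,int(u)-1:int(u)+2,2].mean().round(0),H[int(v),int(u),1])
    u,v=f(peg(60,46)).astype(int);q=np.zeros_like(m);q[v-25:v+30,u-25:u+35]=m[v-25:v+30,u-25:u+35];k,l,s,ce=cv2.connectedComponentsWithStats(q);print(s[1:].tolist(),ce[1:].round(1).tolist())
E
```

```text
time_s: 13.32
ee_pos: [666.3, -141.8, 98.2]
tcp_rot: [3.137, -0.155, -0.002]
contact_force: [-0.5, -0.3, 1.4]
opening: 0.002
gripper_force: 0.1
[ 666.3 -141.8   98.2] [-0.5 -0.3  1.4]
side 103 285.8 201.6 53.0 35
side 70 288.5 195.1 51.0 19
side 50 288.3 194.4 48.0 19
side 45 288.1 194.6 48.0 19
side 30 286.9 196.1 46.0 28
side 0 283.0 202.4 95.0 8
[[297, 169, 1, 1, 1], [311, 169, 9, 4, 20], [275, 170, 4, 2, 5], [313, 175, 3, 4, 4], [312, 180, 1, 1, 1], [310, 182, 2, 2, 2], [309, 185, 1, 1, 1], [293, 187, 4, 1, 4], [300, 186, 5, 4, 9], [308, 187, 1, 1, 1], [322, 187, 1, 1, 1], [306, 190, 1, 1, 1], [296, 192, 3, 3, 4], [304, 192, 2, 2, 2], [282, 194, 1, 2, 2], [292, 194, 3, 4, 8], [303, 195, 1, 1, 1], [301, 197, 2, 3, 3], [315, 196, 1, 1, 1], [296, 199, 1, 1, 1], [313, 198, 2, 2, 2], [317, 198, 2, 1, 2], [317, 200, 3, 2, 4], [297, 202, 3, 2, 3], [283, 204, 5, 9, 12], [266, 211, 3, 2, 4], [266, 214, 4, 5, 5], [267, 221, 1, 1, 1], [270, 221, 6, 2, 7], [277, 221, 2, 1, 2], [280, 221, 2, 2, 3], [271, 223, 1, 1, 1], [285, 223, 1, 1, 1]] [[297.0, 169.0], [315.6, 169.9], [276.8, 170.6], [314.0, 176.5], [312.0, 180.0], [310.5, 182.5], [309.0, 185.0], [294.5, 187.0], [301.7, 187.1], [308.0, 187.0], [322.0, 187.0], [306.0, 190.0], [297.0, 193.2], [304.5, 192.5], [282.0, 194.5], [292.6, 195.1], [303.0, 195.0], [301.3, 198.0], [315.0, 196.0], [296.0, 199.0], [313.5, 198.5], [317.5, 198.0], [318.2, 200.8], [298.0, 202.7], [285.4, 207.8], [267.0, 211.5], [267.6, 216.0], [267.0, 221.0], [272.6, 221.4], [277.5, 221.0], [280.7, 221.3], [271.0, 223.0], [285.0, 223.0]]
top 103 312.6 204.5 79.0 23
top 70 326.2 206.0 48.0 74
top 50 333.0 206.0 63.0 81
top 45 334.5 205.9 64.0 81
top 30 337.8 205.3 67.0 76
top 0 339.9 203.2 69.0 78
[] []
```

```bash
python3 -m handwheel '[{"gripper":1,"xyz":[0,-0.5,0],"roll":0},{"gripper":1,"xyz":[0,-0.5,-4],"roll":0},{"gripper":1,"xyz":[0,-0.5,-8],"roll":0},{"gripper":1,"xyz":[0,-0.5,-10],"roll":0},{"gripper":1,"xyz":[0,-0.5,-10],"roll":0},{"gripper":1,"xyz":[0,-0.5,-10],"roll":0}]'; cat >> h.py <<'E'
def findpeg(f):
    c=wsnap(f);P=c["pose"];pr=lambda p:(lambda q:(q[:2]/q[2]*c["fx"]+[c["cx"],c["cy"]]))(P[:3,:3].T@(np.array(p)-P[:3,3]))
    H=cv2.cvtColor(c["pixels"],cv2.COLOR_RGB2HSV);m=((H[...,1]<40)&(H[...,2]>190)).astype(np.uint8)
    k,l,s,ce=cv2.connectedComponentsWithStats(m)
    for i in range(1,k):
        if s[i,4]>40:print(s[i].tolist(),ce[i].round(1))
    for t in(103,90,70,60,50,40,20,0):print(t,pr(peg(t,40)).round(1),end=" ")
    print("pin",pr(bw(22,0,190)).round(1))
E
python3 -c "
from h import *
findpeg('w8');from rig import arm;print(arm.state()['ee_pos'])"
```

```text
time_s: 13.92
ee_pos: [668.0, -134.5, 201.4]
tcp_rot: [3.138, -0.151, 0.005]
contact_force: [0.0, -0.0, -0.1]
opening: -0.001
gripper_force: 0.0
[0, 0, 560, 394, 92206] [266.1 154.4]
[167, 0, 108, 26, 1350] [210.    9.7]
[193, 45, 10, 15, 85] [197.5  50.9]
[131, 142, 15, 14, 96] [139.8 146.1]
[295, 167, 24, 14, 246] [306.1 173.8]
[89, 170, 31, 23, 485] [103.6 181.5]
[122, 182, 27, 21, 234] [140.  196.2]
[104, 205, 9, 8, 48] [108.3 207.8]
[305, 209, 16, 26, 329] [311.8 221. ]
[446, 221, 37, 25, 440] [461.7 229.6]
[91, 295, 35, 9, 181] [107.2 299.7]
[125, 313, 19, 10, 103] [136.2 316.2]
[375, 353, 15, 13, 135] [381.2 359.7]
103 [225.6 235.1] 90 [247.1 236.9] 70 [280.  232.8] 60 [294.8 227.9] 50 [307.5 221.4] 40 [317.7 213.9] 20 [330.  196.9] 0 [331.4 179.7] pin [382.1 350.1]
[ 667.05956552 -134.54618553  199.60017155]
```

The peg is now at (312,221), keeper angle about 48°. Next I'll press from above, following the arc down.

```bash
python3 - <<'E'
from h import *
from rig import arm
s=arm.state();R=Ro.from_rotvec(s["tcp_rot"]).as_matrix()
for t,up in((48,20),(48,2),(40,-1),(30,-2),(20,-2),(10,-2),(0,-1),(0,-3)):
    r=np.radians(t);p=bw(52,78-65*np.cos(r),61+65*np.sin(r))-6*n_+2*y_+[0,0,up];print(t,up,p.round(0),((R.T@(p-s["ee_pos"]))/10).round(2))
E
```

```text
48 20 [ 663. -158.  141.] [-0.19  2.37  5.86]
48 2 [ 663. -158.  123.] [-0.19  2.37  7.66]
40 -1 [ 665. -165.  114.] [0.09 3.   8.55]
30 -2 [ 668. -171.  105.] [0.48 3.65 9.49]
20 -2 [ 672. -177.   95.] [ 0.91  4.13 10.42]
10 -2 [ 677. -180.   85.] [ 1.38  4.42 11.41]
0 -1 [ 681. -181.   76.] [ 1.85  4.52 12.33]
0 -3 [ 681. -181.   74.] [ 1.85  4.52 12.53]
```

```bash
python3 -m handwheel '[{"gripper":1,"xyz":[-0.2,2.4,2],"roll":0},{"gripper":1,"xyz":[-0.2,2.4,5.5],"roll":0},{"gripper":1,"xyz":[-0.2,2.4,7.5],"roll":0},{"gripper":1,"xyz":[0,2.7,8.1],"roll":0},{"gripper":1,"xyz":[0.1,3,8.6],"roll":0},{"gripper":1,"xyz":[0.3,3.3,9],"roll":0},{"gripper":1,"xyz":[0.5,3.7,9.5],"roll":0},{"gripper":1,"xyz":[0.7,3.9,10],"roll":0},{"gripper":1,"xyz":[0.9,4.1,10.4],"roll":0},{"gripper":1,"xyz":[1.2,4.3,10.9],"roll":0},{"gripper":1,"xyz":[1.4,4.4,11.4],"roll":0},{"gripper":1,"xyz":[1.6,4.5,11.9],"roll":0},{"gripper":1,"xyz":[1.8,4.5,12.2],"roll":0},{"gripper":1,"xyz":[1.8,4.5,12.2],"roll":0}]'; python3 -m handwheel '[{"gripper":1,"xyz":[0,0,0.2],"roll":0},{"gripper":1,"xyz":[0,0,0.2],"roll":0}]'
```

```text
time_s: 15.13
ee_pos: [680.4, -182.1, 76.5]
tcp_rot: [3.138, -0.153, -0.002]
contact_force: [-1.8, -0.9, 1.9]
opening: 0.001
gripper_force: 1.1
time_s: 15.3
ee_pos: [680.6, -182.2, 75.7]
tcp_rot: [3.137, -0.153, 0.0]
contact_force: [-2.1, -1.4, 6.0]
opening: 0.003
gripper_force: 3.2
```

```bash
python3 -m handwheel '[{"gripper":1,"xyz":[0,0,0.15],"roll":0},{"gripper":1,"xyz":[0,0,0.15],"roll":0}]'; python3 -m handwheel '[{"gripper":1,"xyz":[0,0,-3],"roll":0},{"gripper":1,"xyz":[0,0,-7],"roll":0},{"gripper":1,"xyz":[0,0,-11],"roll":0},{"gripper":1,"xyz":[0,0,-14],"roll":0},{"gripper":1,"xyz":[0,0,-14],"roll":0},{"gripper":1,"xyz":[0,0,-14],"roll":0}]'; python3 -c "
from h import *
findpeg('w9');from rig import arm;print(arm.state()['ee_pos'])"
```

```text
time_s: 15.47
ee_pos: [680.8, -182.3, 75.1]
tcp_rot: [3.137, -0.153, 0.002]
contact_force: [-4.2, -0.5, 10.1]
opening: 0.001
gripper_force: 5.6
time_s: 15.97
ee_pos: [681.9, -181.8, 216.5]
tcp_rot: [3.137, -0.152, 0.007]
contact_force: [0.2, 0.8, -1.1]
opening: 0.0
gripper_force: 0.0
[0, 0, 549, 394, 68116] [289.6 153.6]
[183, 9, 32, 34, 483] [201.3  29.5]
[0, 38, 7, 11, 57] [ 2.4 43. ]
[120, 43, 14, 12, 77] [124.8  49.3]
[65, 151, 25, 6, 101] [ 76.4 153.7]
[44, 161, 23, 13, 148] [ 52.5 164.5]
[90, 162, 13, 10, 58] [ 98. 165.]
[228, 174, 6, 19, 50] [230.4 181.3]
[251, 182, 20, 13, 186] [261.  187.6]
[271, 189, 11, 22, 216] [275.8 198.8]
[91, 202, 17, 15, 143] [101.2 211.2]
[18, 232, 9, 10, 53] [ 21.8 236.5]
[387, 233, 43, 28, 491] [403.4 244.2]
[56, 304, 31, 9, 143] [ 70.3 308.6]
[28, 321, 30, 20, 285] [ 37.9 327.4]
[93, 323, 12, 11, 62] [100.1 326.3]
[531, 372, 29, 28, 480] [548.9 384. ]
103 [167.  251.7] 90 [186.5 253.4] 70 [217.6 249.4] 60 [232.1 244.6] 50 [245.  238.3] 40 [255.9 230.9] 20 [270.5 214.2] 0 [275.1 197.2] pin [297.3 359.2]
[ 680.7305156  -181.65907063  214.31382243]
```

The peg is at (276,199), against (275,197) predicted for fully closed, with a 10 N stop. I'll press once more, firmly, to make sure.

```bash
python3 -m handwheel '[{"gripper":1,"xyz":[0,0,4],"roll":0},{"gripper":1,"xyz":[0,0,8],"roll":0},{"gripper":1,"xyz":[0,0,12],"roll":0},{"gripper":1,"xyz":[0,0,13.7],"roll":0},{"gripper":1,"xyz":[0,0,14.1],"roll":0},{"gripper":1,"xyz":[0,0,14.4],"roll":0},{"gripper":1,"xyz":[0,0,14.5],"roll":0}]'; python3 -m handwheel '[{"gripper":1,"xyz":[0,0,0.2],"roll":0},{"gripper":1,"xyz":[0,0,0.2],"roll":0}]'; python3 -m handwheel '[{"gripper":1,"xyz":[0,0,-4],"roll":0},{"gripper":1,"xyz":[0,0,-8],"roll":0},{"gripper":1,"xyz":[0,0,-12],"roll":0},{"gripper":1,"xyz":[0,0,-15],"roll":0},{"gripper":1,"xyz":[0,0,-15],"roll":0},{"gripper":1,"xyz":[0,0,-15],"roll":0}]'; python3 - <<'E'
from h import *
from rig import arm
findpeg('w10')
c=pickle.load(open('w10.pkl','rb'));P=c["pose"];pr=lambda p:(lambda q:(q[:2]/q[2]*c["fx"]+[c["cx"],c["cy"]]))(P[:3,:3].T@(np.array(p)-P[:3,3]))
H=cv2.cvtColor(c["pixels"],cv2.COLOR_RGB2HSV)
for y in(66,55,45,35,28):
    u,v=pr(bw(28,y,55));print(y,u.round(1),v.round(1),pr(bw(28,y,62))[1].round(1),pr(bw(28,y,48))[1].round(1),[tuple(H[int(r),int(u)]) for r in range(int(v)-14,int(v)+15,3)])
go(698,-1,80,0)
E
```

```text
time_s: 16.6
ee_pos: [677.9, -181.3, 70.6]
tcp_rot: [-3.137, 0.153, 0.008]
contact_force: [-22.4, 4.6, 42.5]
opening: -0.003
gripper_force: 24.2
time_s: 16.77
ee_pos: [678.2, -181.4, 70.2]
tcp_rot: [-3.137, 0.153, 0.006]
contact_force: [-23.9, 4.7, 48.8]
opening: 0.002
gripper_force: 27.2
time_s: 17.27
ee_pos: [681.0, -181.9, 217.5]
tcp_rot: [3.138, -0.153, 0.003]
contact_force: [0.3, -0.3, -1.2]
opening: -0.002
gripper_force: 0.0
[0, 0, 549, 394, 70094] [289.1 153.2]
[183, 4, 32, 37, 494] [201.2  27.5]
[0, 36, 7, 11, 54] [ 2.3 41.3]
[119, 42, 13, 11, 81] [124.7  47.7]
[132, 71, 9, 10, 46] [136.5  76.5]
[65, 150, 25, 5, 107] [ 76.7 151.9]
[44, 159, 24, 14, 146] [ 52.2 162.9]
[90, 160, 13, 11, 63] [ 97.8 163.2]
[228, 173, 7, 18, 54] [230.6 179.6]
[251, 180, 20, 13, 191] [260.7 185.9]
[271, 187, 11, 22, 213] [275.7 197.1]
[91, 200, 17, 16, 156] [101.2 209.7]
[386, 232, 32, 28, 456] [400.6 243.5]
[416, 232, 13, 9, 59] [421.6 235. ]
[57, 303, 31, 8, 142] [ 71.4 306.7]
[28, 319, 31, 20, 284] [ 38.6 325.1]
[92, 320, 14, 13, 71] [100.1 324.3]
[528, 370, 32, 30, 564] [548.  382.7]
103 [167.1
[... 1953 characters left out ...]
, np.uint8(179), np.uint8(219)), (np.uint8(14), np.uint8(175), np.uint8(188)), (np.uint8(17), np.uint8(129), np.uint8(117))]
28 258.2 205.9 211.1 200.9 [(np.uint8(21), np.uint8(9), np.uint8(200)), (np.uint8(15), np.uint8(32), np.uint8(142)), (np.uint8(17), np.uint8(130), np.uint8(145)), (np.uint8(15), np.uint8(154), np.uint8(78)), (np.uint8(13), np.uint8(178), np.uint8(96)), (np.uint8(13), np.uint8(177), np.uint8(98)), (np.uint8(14), np.uint8(179), np.uint8(155)), (np.uint8(14), np.uint8(183), np.uint8(219)), (np.uint8(14), np.uint8(182), np.uint8(188)), (np.uint8(12), np.uint8(203), np.uint8(54))]
pos [ 680.  -181.7  215.5] yaw -5.57 tilt 0.09 t 17.32
xyz cm [  0.06 -18.16  13.55] roll -5.6
```

The keeper bar is level along its whole length (edge rows constant from y 66 to 28), so it is closed. Next is the button, whose position I'll triangulate from the two wrist views.

```bash
python3 - <<'E'
from h import *
a=pickle.load(open("w1.pkl","rb"));b=pickle.load(open("w2.pkl","rb"));T=pickle.load(open("s0.pkl","rb"))["top"]
p,e=tri([ray(a,134.3,130.2),ray(b,422.2,124.2)]);print(p.round(1),np.round(e,1))
p2,e=tri([ray(a,134.3,130.2),ray(b,422.2,124.2),ray(T,185+(358-1.5)/4,150+(189-1.5)/4)]);print(p2.round(1),np.round(e,1))
go(p2[0],p2[1],p2[2]+25,-5.57)
E
```

```text
[6.99e+02 6.00e-01 6.63e+01] [0.1 0.1]
[698.6   1.1  65.7] [0.4 0.7 1. ]
pos [ 680.  -181.7  215.5] yaw -5.57 tilt 0.09 t 17.32
xyz cm [  0.1  -18.37  12.49] roll -0.0
```

```bash
python3 -m handwheel '[{"gripper":1,"xyz":[0.1,-4,0],"roll":0},{"gripper":1,"xyz":[0.1,-8,0],"roll":0},{"gripper":1,"xyz":[0.1,-12,0],"roll":0},{"gripper":1,"xyz":[0.1,-16,0],"roll":0},{"gripper":1,"xyz":[0.1,-18.4,0],"roll":0},{"gripper":1,"xyz":[0.1,-18.4,4],"roll":0},{"gripper":1,"xyz":[0.1,-18.4,8],"roll":0},{"gripper":1,"xyz":[0.1,-18.4,11],"roll":0},{"gripper":1,"xyz":[0.1,-18.4,13],"roll":0},{"gripper":1,"xyz":[0.1,-18.4,13.5],"roll":0},{"gripper":1,"xyz":[0.1,-18.4,13.5],"roll":0}]'; python3 -m handwheel '[{"gripper":1,"xyz":[0,0,0.4],"roll":0},{"gripper":1,"xyz":[0,0,0.8],"roll":0},{"gripper":1,"xyz":[0,0,1.2],"roll":0},{"gripper":1,"xyz":[0,0,1.4],"roll":0},{"gripper":1,"xyz":[0,0,1.4],"roll":0}]'
```

```text
time_s: 18.23
ee_pos: [696.9, 1.0, 77.9]
tcp_rot: [3.137, -0.153, -0.011]
contact_force: [0.4, -0.8, -0.1]
opening: -0.0
gripper_force: 0.0
time_s: 18.65
ee_pos: [699.5, 1.0, 67.9]
tcp_rot: [3.138, -0.153, 0.0]
contact_force: [-0.6, -0.0, -0.3]
opening: -0.003
gripper_force: 0.0
```

```bash
python3 -m handwheel '[{"gripper":1,"xyz":[0,0,0.2],"roll":0},{"gripper":1,"xyz":[0,0,0.4],"roll":0},{"gripper":1,"xyz":[0,0,0.4],"roll":0}]'; python3 -m handwheel '[{"gripper":1,"xyz":[0,0,0.2],"roll":0},{"gripper":1,"xyz":[0,0,0.4],"roll":0},{"gripper":1,"xyz":[0,0,0.4],"roll":0}]';python3 -m handwheel '[{"gripper":1,"xyz":[0,0,0.2],"roll":0},{"gripper":1,"xyz":[0,0,0.3],"roll":0},{"gripper":1,"xyz":[0,0,0.3],"roll":0}]'
```

```text
time_s: 18.9
ee_pos: [699.9, 1.0, 64.0]
tcp_rot: [-3.138, 0.153, -0.001]
contact_force: [0.2, -0.1, 3.5]
opening: -0.001
gripper_force: 1.6
time_s: 19.15
ee_pos: [699.9, 1.0, 61.2]
tcp_rot: [-3.138, 0.153, -0.002]
contact_force: [-3.4, -1.5, 10.7]
opening: -0.001
gripper_force: 5.3
time_s: 19.4
ee_pos: [700.1, 1.0, 60.7]
tcp_rot: [3.138, -0.154, 0.003]
contact_force: [-11.9, -1.3, 32.0]
opening: 0.002
gripper_force: 15.9
```

The button is fully down: about 6 mm of travel to a hard stop at 32 N. I'll retract and check the scene before handing in.

```bash
python3 -m handwheel '[{"gripper":1,"xyz":[0,0,-2],"roll":0},{"gripper":1,"xyz":[0,0,-6],"roll":0},{"gripper":1,"xyz":[0,0,-10],"roll":0},{"gripper":1,"xyz":[0,0,-14],"roll":0},{"gripper":1,"xyz":[0,-4,-18],"roll":0},{"gripper":1,"xyz":[0,-8,-22],"roll":0},{"gripper":1,"xyz":[0,-12,-22],"roll":0},{"gripper":1,"xyz":[0,-16,-22],"roll":0},{"gripper":1,"xyz":[0,-20,-22],"roll":0},{"gripper":1,"xyz":[0,-20,-22],"roll":0}]'; python3 - <<'E'
from h import *
from rig import arm
d=pickle.load(open("s0.pkl","rb"))
for nm,rg in(("top",{"jar":(105,135,265,290),"sand":(228,272,150,185),"tin":(415,450,268,305)}),("side",{"tin":(345,375,155,190),"sand":(205,245,250,292),"jar":(340,380,385,420)})):
    c=arm.snapshot(nm);A,B=d[nm]["pixels"].astype(int),c["pixels"].astype(int)
    for k,(x0,x1,y0,y1) in rg.items():print(nm,k,np.abs(A-B)[y0:y1,x0:x1].mean().round(1))
    P=c["pose"];pr=lambda p:(lambda q:(q[:2]/q[2]*c["fx"]+[c["cx"],c["cy"]]))(P[:3,:3].T@(np.array(p)-P[:3,3]))
    for q in((0,0,226),):pass
    for lab,p in(("grip",bw(7,0,236)),("wood",bw(14,0,85)),("pegtip",peg(0,50)),("bar",bw(28,45,55)),("oldpeg",peg(103,46))):
        u,v=pr(p).round().astype(int);print(nm,lab,u,v,B[v-1:v+2,u-1:u+2].mean((0,1)).round(),"was",A[v-1:v+2,u-1:u+2].mean((0,1)).round())
print(arm.state()["contact_force"],arm.state()["time_s"])
E
```

```text
time_s: 20.23
ee_pos: [717.7, 207.9, 276.8]
tcp_rot: [-3.134, 0.143, 0.001]
contact_force: [-1.3, 2.0, 0.3]
opening: 0.001
gripper_force: 0.0
top jar 20.5
top sand 24.6
top tin 26.2
top grip 349 234 [20. 19. 19.] was [133. 124.  94.]
top wood 344 217 [32. 20. 11.] was [76. 63. 47.]
top pegtip 340 202 [102.  99. 100.] was [126. 125. 127.]
top bar 328 208 [128.  88.  60.] was [69. 68. 69.]
top oldpeg 313 205 [166. 155. 113.] was [143. 141. 142.]
side tin 11.2
side sand 19.3
side jar 5.7
side grip 324 160 [57. 51. 48.] was [155. 128.  93.]
side wood 298 198 [92. 82. 79.] was [151. 148. 150.]
side pegtip 282 202 [98. 96. 97.] was [137. 137. 141.]
side bar 286 211 [168. 113.  70.] was [119. 110. 107.]
side oldpeg 286 202 [119. 119. 122.] was [186. 186. 189.]
[ 0.2108982   0.92720968 -0.42996726] 20.3333
```

```bash
python3 -c "
from rig import arm
print(arm.job_done())"
```

```text
the job is handed in; nothing more can be done
None
```

I handed the job in at 20.3 s: the panel hangs on the pin with the latch shut, the keeper is fully down, and the button was pressed to its stop; one finger push on the keeper peg reached about 54 N, and I did not knowingly touch the tin, jar or block, though exposure shifts kept the final image check from confirming they had not moved.

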